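# Feed a brass tube on by one notch in the cutting jig

## Task

Lay the square brass tube lengthwise in the trough of the green cutting jig, within a finger's breadth in front of the pusher, and let go of it. Then feed it towards the saw guide by one notch: hold the red latch tab down to slide the pusher carriage out of its first notch, and let it up again in time so that it clicks into the very next notch, with the tube lying flat in the trough against the pusher. Leave the grey tube, the cup and the jar where they are.

Things in the scene. Friction and masses are not known exactly. Their poses are not given: they have to be found in the camera images.
- jig: cutting jig fixed to the bench; green base 120 (x) x 330 (y, -175 to +155) x 12 mm, origin on the bench. Along its own y: a rail 42 mm wide, top 34 mm high, at y -172 to -20 mm, carrying the pusher carriage; in line, the trough, y -30 to +125 mm; two dark saw guide posts 55 mm tall at y 128 to 148, x 18 to 30 mm each side. +y is the feed direction. Place and yaw vary.
- trough (a point): point in the middle of the trough floor (jig x=0, y=60 mm), 30 mm above the bench, axes as the jig's. The trough is 24 mm wide inside, its two side walls 5 mm thick and only 6 mm high above the floor, so that a tube in it stands 12 mm proud of them; it is open at both ends.
- brass_tube: loose square brass-coloured tube, 18 x 18 mm and 80 mm long along its own y axis, about 0.11 kg, lying flat on the bench; origin at the centre of its underside.
- tube_center (a point): centre of the brass tube.
- feed (a joint): travel of the carriage along jig +y (m): 0 in the first notch, end stop 0.068; friction about 1.5 N. A pawl locks it with 1.5 mm of play. Notches are unseen: the next is anywhere from 0.024 to 0.036, another 0.026 beyond. With the tab down it passes notches; let up between them, the pawl rides on the flat and springs into the first notch it meets, where the carriage stops dead.
- saddle (a point): middle of the carriage's top plate (56 x 68 mm, 48 mm above the bench), jig axes, moves with it. At y -26.5 and +26.5 mm from it stand two black walls, 46 mm wide (x), 7 mm thick, 37 mm high (tops 85 mm above the bench), 46 mm apart inside, open at the sides: closed fingers go down between them and can push on either to slide the carriage.
- pusher_face (a point): middle of the front face of the pusher plate (18 mm wide, 14 mm high, from 32 to 46 mm above the bench), 80 mm ahead (+y) of the saddle point; axes as the jig's; moves with the carriage. It pushes the end of the tube.
- tab_top (a point): centre of the top of the red latch tab, a pad 36 x 36 mm between the two black walls, 58 mm above the bench when up, 10 mm above the carriage's plate. It is pressed straight down.
- tab (a joint): how far the red tab is pressed down (m): 0 up, 0.008 fully down. Spring: 3.5 N to start it, 9 N fully down. Latched in a notch it stands at 0; the pawl is clear of its notch beyond 0.0045; let up between notches it stands at about 0.004 to 0.0045.
- grey_tube: loose square tube of grey aluminium, same shape and size as the brass one (18 x 18 x 80 mm along its y axis); leave it alone
- cup: lidded takeaway cup, green with a white lid, 122 mm tall, 84 mm across; origin under its centre
- jar: glass jar with steel lid, 85 mm tall, 64 mm across; origin under its centre
There are look-alikes about, which are no part of the job. There is more than one size of the brass_tube; the job needs the smallest.

How it is judged:
On the way, in this order (a step that is already met when the one before it is completed fails the run):
1. the brass tube lies in the trough, let go, ahead of the pusher still in its first notch (x of tube_center in the frame of trough between -0.006 and 0.006 m and z of tube_center in the frame of trough between 0.006 and 0.012 m and angle between the y axis of brass_tube and the y axis of jig, either way round below 0.15 rad and contact force between the fingers and brass_tube below 0.1 N and y of tube_center in the frame of pusher_face between 0.037 and 0.075 m and value of joint feed below 0.005 m), for 0.2 s.
2. the tab is pressed and the carriage slid clear of its first notch (value of joint tab above 0.0035 m and value of joint feed above 0.006 m), for 0.02 s.
At the end, for the whole second after the job is handed in: The carriage is latched in the second notch (feed between 0.020 and 0.041, tab up within 1.5 mm), and the brass tube lies flat and lengthwise in the trough (within 6 mm of its centre line and 8 degrees), its end within 6 mm of the pusher face, at rest and let go (value of joint feed between 0.02 and 0.041 m and value of joint tab below 0.0015 m and x of tube_center in the frame of trough between -0.006 and 0.006 m and z of tube_center in the frame of trough between 0.006 and 0.012 m and angle between the y axis of brass_tube and the y axis of jig, either way round below 0.15 rad and contact force between the fingers and brass_tube below 0.1 N and y of tube_center in the frame of pusher_face between 0.037 and 0.046 m and linear speed of brass_tube below 0.02 m/s); the robot touches nothing.
It fails at once if the cup is moved more than 30 mm (distance of cup from where it was at the start of the episode above 0.03 m).
It fails at once if the jar is moved more than 30 mm (distance of jar from where it was at the start of the episode above 0.03 m).
It fails at once if the grey tube is moved more than 30 mm (distance of grey_tube from where it was at the start of the episode above 0.03 m).
It also fails if it takes over 45 s, if anything falls off the work surface, if the arm or the gripper's body presses on something with over 40 N, if the wrist force passes 120 N, or if a joint passes its speed limit or range.

## Robot

A 6-joint arm with a two-finger parallel gripper is mounted at the origin on the work surface. World frame = base frame: x ahead of the robot, y to its left, z up, the work surface at z = 0. Lengths are in m, angles in rad, forces in N, time in s.
With the tool pointing down it reaches from about 0.275 to 0.725 m from the base axis. Payload 15.9 kg.
Tool frame: the origin (TCP) lies on the mounting face of the last link; the fingertips stand 173 mm ahead of it and the grasp point (between the pads) lies 155 mm ahead of it (r.pinch_z is the distance from the TCP to the grasp point, in m); z points along the fingers, y is the direction in which the jaws open and shut (so a half turn about z gives the same grasp; the last joint's range is limited). The gripper opens to 85 mm and grips with 20 to 120 N. Pads are 22 mm wide; open, the fingers measure 114 mm over their backs; the gripper's body (76 mm by 85 mm) begins 54 mm behind the grasp point. The pads swing forward as they close: fully open they stand 13 mm farther back than shut.
Start: joints at [1.31, 0.213, -0.034, 1.323, 0, 1.571], TCP at [0.129, 0.483, 0.405] pointing down, gripper open.
Joint ranges: [-2.98, 2.98], [-0.74, 1.72], [-1.14, 1.35], [-2.1, 2.04], [-1.57, 1.44], [-3.14, 3.14]. Speed limits (rad/s): [1.89, 1.89, 2.39, 2.57, 3.14, 3.14].

## Interface

Orientations are given as a rotation vector (axis times angle).
In Python, from cell import r, capture gives the robot as it stands.
- The arm moves only by the tool send_rows, never from a script. Its argument "motion" is a list of rows, each an object with "dr": the turn, a rotation vector about the tool's x, y, z in rad, a list of three; "linear": the shift along the tool's x, y, z in mm, a list of three; "claw": the finger opening in mm, from 0 to 85.4. A call has 1 to 5 rows; each row is the pose to reach, as a shift and turn from the pose measured when the call began, along the tool's axes at that moment; what a row does not reach only later rows make up. A row lasts 1/10 s, in which the tool goes at most 50 mm and 8.59 degrees, less where a joint would pass 70% of its speed; a pose out of reach is approached as far as the arm can. A call with a gripper value outside its range is refused whole. The fingers move at their own pace and stop on an object; "squeeze" is the grip in N (left out, the last holds). Time passes only in rows, so rows that repeat a pose let the fingers close. It gives the time, the measured TCP pose, the force and the opening at its end, in the units of the state.
- r.get_obs(): the state, without advancing time (a new reading comes with each control period).
- capture(name): name is "scene" or "top"; returns a dict with "frame" (420x560x3 uint8, blue, green, red), "fx", "fy", "cx", "cy" (pixels), "world_to_cam" (4x4, takes a point from world to camera coordinates). Camera axes: x right, y down, z forward; pixel columns grow to the right and rows downward; lengths in m; the calibration is good to about 2 mm. A picture is of the moment at which its call begins. There is no depth.
- r.job_done(): hands the job in, once; it reports no verdict.
The state is a dict: "time_s": time; "joints": joint angles; "joint_vel": joint speeds; "joint_torque": joint torques, N m; "eef_pos": TCP position; "tcp_rot": TCP orientation; "ft_force": force on the tool from outside, world axes, zero at the start; "torque": the same for the moment, N m; "opening": finger opening in m.
Only numpy, scipy, OpenCV 4.12 (cv2) and the standard library are available. Lean on these libraries where they do the work, as an engineer would, in place of code of your own. Each camera call takes 0.05 s, during which the arm holds its last target.

## Working session

There is one attempt and no reset: what is moved stays moved. The work goes in short steps, Python scripts to look and compute and a tool call to move; the robot and the scene stay as the last step left them, time stands still between calls to the robot, and variables do not carry over. Pictures are saved under pics/ and viewed, and the job is handed in when it is done.

Besides the shell and the picture viewer there is one more tool, called after "Request:" by a JSON object that holds its "fn" and its "kwargs", one argument or row to a line. send_rows: Moves the arm, as the interface text tells. Its arguments: {"type":"object","properties":{"motion":{"type":"array"},"squeeze":{"type":"number"}},"required":["motion"]}

```bash
mkdir -p pics; ls; cat > h.py <<'E'
import numpy as np, cv2
from scipy.spatial.transform import Rotation as R
from cell import r, capture
def proj(c,P):
    P=np.atleast_2d(P); q=(c["world_to_cam"]@np.c_[P,np.ones(len(P))].T)[:3]
    return np.c_[c["fx"]*q[0]/q[2]+c["cx"],c["fy"]*q[1]/q[2]+c["cy"]]
def unproj(c,uv,z):
    T=np.linalg.inv(c["world_to_cam"]);uv=np.atleast_2d(uv).astype(float)
    d=np.c_[(uv[:,0]-c["cx"])/c["fx"],(uv[:,1]-c["cy"])/c["fy"],np.ones(len(uv))]@T[:3,:3].T
    o=T[:3,3]; return o+d*((z-o[2])/d[:,2])[:,None]
def shot(n,f,crop=None,s=1):
    c=capture(n);im=c["frame"]
    if crop: x0,y0,x1,y1=crop; im=im[y0:y1,x0:x1]
    if s!=1: im=cv2.resize(im,None,fx=s,fy=s,interpolation=cv2.INTER_CUBIC)
    cv2.imwrite("pics/"+f,im); return c
E
python3 - <<'E'
from h import *
import pickle
a=shot("scene","s0.png");b=shot("top","t0.png")
pickle.dump((a,b),open("c0.pkl","wb"))
print(r.get_obs()); print(r.pinch_z)
for c in(a,b):print(c["fx"],np.linalg.inv(c["world_to_cam"]).round(3))
E
```

```text
pics
{'time_s': 0.1, 'joints': array([ 1.31004153e+00,  2.13289306e-01, -3.49602342e-02,  1.32348663e+00,
       -4.03823143e-06,  1.57081454e+00]), 'joint_vel': array([-0.0006055 , -0.00055025,  0.00049228,  0.00023736, -0.00105888,
       -0.00094816]), 'joint_torque': array([ 3.28990791e-03, -6.87248182e+01,  4.87806702e+01,  1.22435577e-02,
        2.29437410e-04,  4.35080239e-06]), 'eef_pos': array([0.12887369, 0.48297844, 0.40428871]), 'tcp_rot': array([-4.08446226e-01, -3.11480841e+00,  1.46455260e-03]), 'ft_force': array([0.00234208, 0.10065929, 0.24789673]), 'torque': array([-0.03449562, -0.0040383 ,  0.00469123]), 'opening': 0.08509244538930416}
0.1547
383.8990809892188 [[ 0.11   0.522 -0.846  1.22 ]
 [ 0.994 -0.061  0.091 -0.074]
 [-0.004 -0.851 -0.525  0.557]
 [ 0.     0.     0.     1.   ]]
404.666216153424 [[ 0.02  -0.991  0.134  0.332]
 [-1.    -0.022 -0.018  0.011]
 [ 0.02  -0.134 -0.991  1.22 ]
 [ 0.     0.     0.     1.   ]]
```

View pics/s0.png

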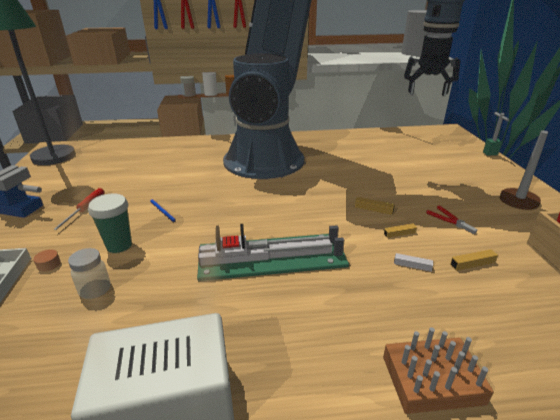

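View pics/t0.png

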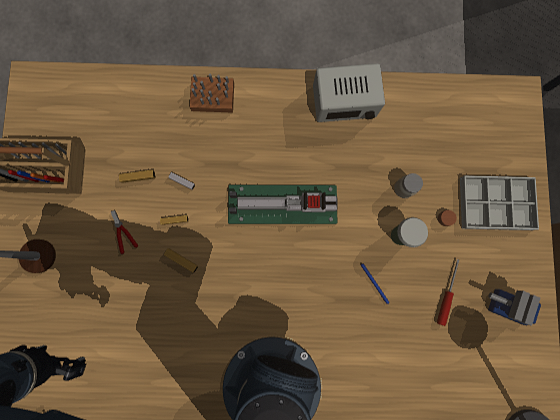

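```bash
python3 - <<'E'
import pickle,cv2,numpy as np
a,b=pickle.load(open("c0.pkl","rb"))
def cr(im,x0,y0,x1,y1,s,f): cv2.imwrite("pics/"+f,cv2.resize(im[y0:y1,x0:x1],None,fx=s,fy=s,interpolation=cv2.INTER_CUBIC))
cr(b["frame"],110,160,210,280,5,"tc0.png")
cr(b["frame"],220,175,345,235,6,"tj0.png")
cr(a["frame"],350,190,510,275,5,"sc0.png")
cr(a["frame"],190,215,355,285,4.8,"sj0.png")
E
```

```text
(no output)
```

View pics/tc0.png

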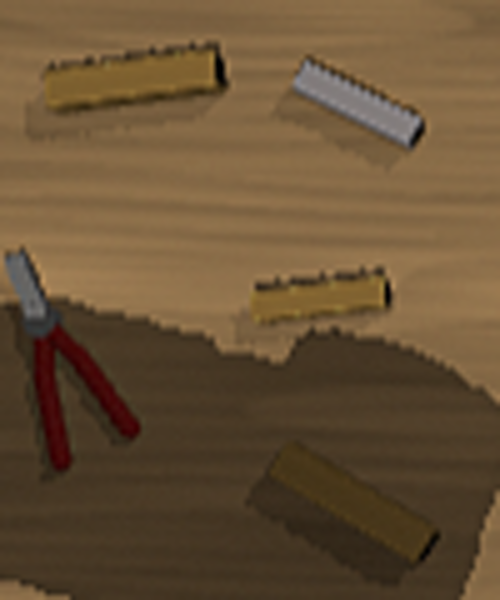

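View pics/tj0.png

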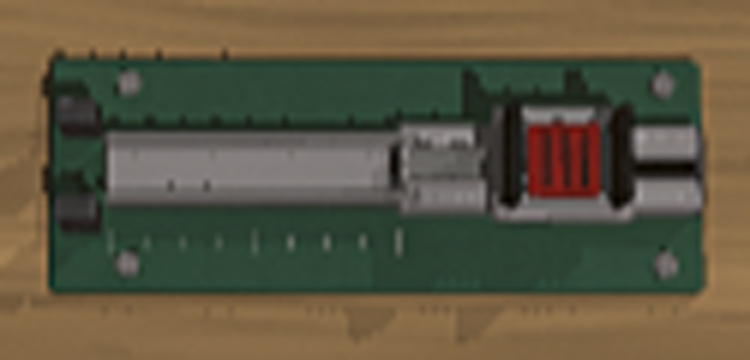

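View pics/sc0.png

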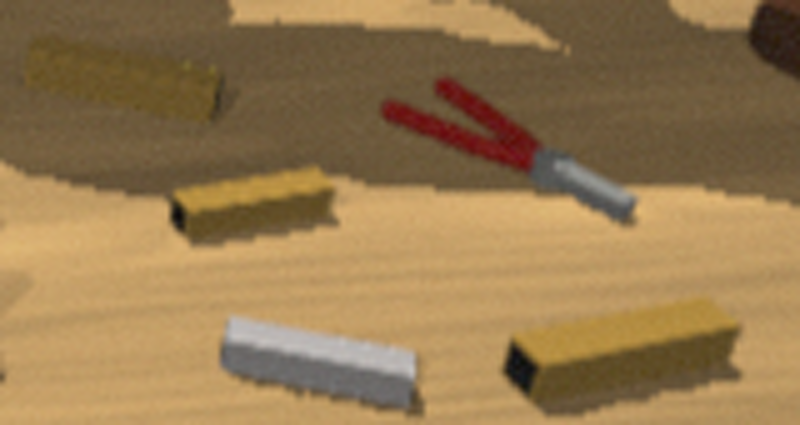

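View pics/sj0.png

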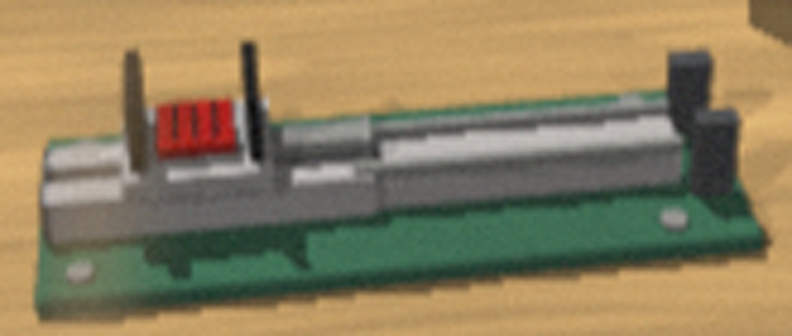

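```bash
cat > fit.py <<'E'
from h import *
import pickle
from scipy.optimize import least_squares
a,b=pickle.load(open("c0.pkl","rb"))
T=lambda p:np.array(p)/6+[220,175]-.0
S=lambda p:np.array(p)/4.8+[190,215]
obs=[(b,T((50,62)),(.06,.155,.012)),(b,T((699,62)),(.06,-.175,.012)),(b,T((703,293)),(-.06,-.175,.012)),(b,T((50,293)),(-.06,.155,.012)),
(b,T((108,131)),(.017,.125,.036)),(b,T((108,205)),(-.017,.125,.036)),
(a,S((38,303)),(.06,-.175,.012)),(a,S((765,237)),(.06,.155,.012)),
(a,S((683,145)),(.017,.125,.036)),(a,S((47,190)),(.021,-.172,.034))]
def jw(p,P): 
    c,s=np.cos(p[2]),np.sin(p[2]);P=np.atleast_2d(P)
    return np.c_[p[0]+c*P[:,0]-s*P[:,1],p[1]+s*P[:,0]+c*P[:,1],P[:,2]]
def f(p): return np.concatenate([(proj(c,jw(p,P))-uv).ravel() for c,uv,P in obs])
so=least_squares(f,[.45,0,0],loss="soft_l1");J=so.x;print(J,f(J).reshape(-1,2).round(1).tolist())
C=lambda p:np.array(p)/5+[110,160]
D=lambda p:np.array(p)/5+[350,190]
L=.04;w=.009
tob=[(b,C((253,287)),(w,L,.018)),(b,C((257,323)),(-w,L,.018)),(b,C((385,270)),(w,-L,.018)),(b,C((388,308)),(-w,-L,.018)),
(a,D((172,190)),(-w,-L,.018)),(a,D((188,211)),(w,-L,.018)),(a,D((190,243)),(w,-L,0)),(a,D((332,187)),(w,L,.018)),(a,D((318,168)),(-w,L,.018))]
def g(p): return np.concatenate([(proj(c,jw(p,P))-uv).ravel() for c,uv,P in tob])
so=least_squares(g,[.4,.3,0],loss="soft_l1");B=so.x
print(B,g(B).reshape(-1,2).round(1).tolist())
pickle.dump((J,B),open("fit.pkl","wb"))
for q in ([(-1,0)],):
  pass
# lengths of three brass
for n,u,v in (("A",(45,90),(222,68)),("B",(255,305),(387,289)),("C",(282,458),(428,545))):
  P=unproj(b,[C(u),C(v)],.018);print(n,P.round(3).tolist(),np.linalg.norm(P[0]-P[1]))
im=b["frame"].copy();im=cv2.resize(im,None,fx=4,fy=4,interpolation=cv2.INTER_CUBIC)
ia=cv2.resize(a["frame"],None,fx=4,fy=4,interpolation=cv2.INTER_CUBIC)
def box(p,x0,x1,y0,y1,z0,z1,col):
  V=[(x,y,z) for x in(x0,x1) for y in(y0,y1) for z in(z0,z1)]
  for c,I in((b,im),(a,ia)):
    q=(proj(c,jw(p,V))+.5)*4-.5
    for i in range(8):
      for k in(1,2,4):
        if not i&k: cv2.line(I,tuple(map(int,q[i])),tuple(map(int,q[i|k])),col,1)
box(J,-.06,.06,-.175,.155,0,.012,(255,255,0));box(J,-.017,.017,-.03,.125,.012,.036,(0,0,255));box(J,-.021,.021,-.172,-.02,.012,.034,(255,0,255))
s=-.1
# carriage walls guess at saddle y s
import sys
s=float(sys.argv[1]) if len(sys.argv)>1 else -.107
box(J,-.023,.023,s+.023,s+.030,.048,.085,(0,255,0));box(J,-.023,.023,s-.03,s-.023,.048,.085,(0,255,0))
box(J,-.018,.018,s-.018,s+.018,.05,.058,(0,255,255));box(J,-.009,.009,s+.08,s+.0801,.032,.046,(0,255,255))
box(B,-w,w,-L,L,0,.018,(0,255,0))
cv2.imwrite("pics/o1.png",im[175*4:235*4,220*4:345*4]);cv2.imwrite("pics/o2.png",ia[215*4:290*4,190*4:355*4])
cv2.imwrite("pics/o3.png",np.vstack([im[205*4:235*4,150*4:200*4],ia[215*4:245*4,375*4:425*4]])) 
E
python3 fit.py
```

```text
[ 0.52870029 -0.01078035  0.02033988] [[-0.6, -1.0], [-0.4, -0.6], [-0.2, 0.0], [-1.2, -0.2], [-1.2, 0.1], [-1.3, -0.9], [-1.4, -2.1], [-0.4, -2.0], [-0.7, -2.1], [-2.1, 1.5]]
[0.47686566 0.30283509 0.16023239] [[-1.1, -0.1], [-1.3, -1.3], [-0.7, -0.3], [-0.6, -2.0], [-0.7, 0.0], [-0.3, -0.1], [-1.7, -0.5], [0.1, -0.4], [-1.1, -0.5]]
A [[0.596, 0.472, 0.018], [0.612, 0.367, 0.018]] 0.1062723643865834
B [[0.468, 0.339, 0.018], [0.48, 0.261, 0.018]] 0.07847474923287007
C [[0.378, 0.317, 0.018], [0.329, 0.229, 0.018]] 0.1007507116833021
```

```bash
sed -i 's|^T=lambda.*|T=lambda p:(np.array(p)+.5)/6-.5+[220,175]|;s|^S=lambda.*|S=lambda p:(np.array(p)+.5)/4.8-.5+[190,215]|;s|^C=lambda.*|C=lambda p:(np.array(p)+.5)/5-.5+[110,160]|;s|^D=lambda.*|D=lambda p:(np.array(p)+.5)/5-.5+[350,190]|' fit.py; python3 fit.py
```

```text
[ 0.52954975 -0.01066143  0.02003106] [[-0.2, -0.8], [0.0, -0.4], [0.1, 0.2], [-0.9, -0.1], [-0.8, 0.2], [-0.9, -0.8], [-1.0, -1.4], [0.2, -1.3], [-0.1, -1.5], [-1.7, 2.2]]
[0.47636018 0.30278545 0.15485199] [[-0.7, 0.4], [-0.9, -0.8], [-0.2, 0.3], [-0.2, -1.3], [-0.4, 0.3], [-0.0, 0.2], [-1.5, -0.2], [0.4, -0.0], [-0.7, -0.2]]
A [[0.597, 0.473, 0.018], [0.613, 0.368, 0.018]] 0.10628091370253943
B [[0.47, 0.34, 0.018], [0.481, 0.262, 0.018]] 0.07848102093689706
C [[0.379, 0.319, 0.018], [0.33, 0.231, 0.018]] 0.10076881094344113
```

View pics/o1.png

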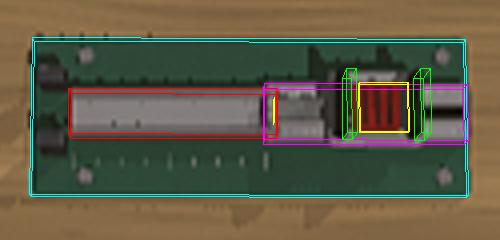

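View pics/o2.png

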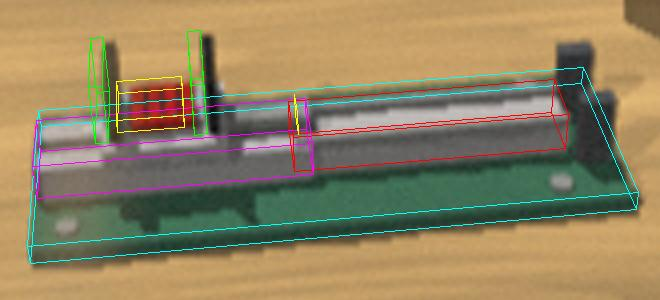

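View pics/o3.png

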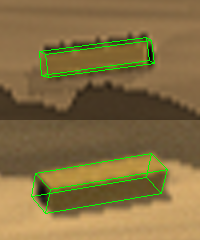

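```bash
python3 fit.py -.1; cat >> h.py <<'E'
import pickle
def plan(pos,yaw):
    "pos=TCP world; yaw=world direction angle of tool y axis (mod pi)"
    o=r.get_obs();R0=R.from_rotvec(o["tcp_rot"]);best=None
    for k in(0,np.pi):
        y=np.array([np.cos(yaw+k),np.sin(yaw+k),0]);z=np.array([0,0,-1.]);x=np.cross(y,z)
        dr=(R0.inv()*R.from_matrix(np.c_[x,y,z])).as_rotvec()
        if best is None or np.linalg.norm(dr)<np.linalg.norm(best): best=dr
    lin=R0.inv().apply(np.array(pos)-o["eef_pos"])*1000
    print("t",round(o["time_s"],2),"dr",best.round(4).tolist(),"lin",lin.round(1).tolist(),"j",o["joints"].round(2).tolist(),"F",o["ft_force"].round(1),"op",round(o["opening"]*1e3,1),"pos",o["eef_pos"].round(4))
E
python3 - <<'E'
from h import *
J,B=pickle.load(open("fit.pkl","rb"));print(J,B)
plan([B[0],B[1],.25],B[2]);plan([B[0],B[1],.18],B[2])
print(R.from_rotvec(r.get_obs()["tcp_rot"]).as_matrix().round(3))
E
```

```text
[ 0.52954975 -0.01066143  0.02003106] [[-0.2, -0.8], [0.0, -0.4], [0.1, 0.2], [-0.9, -0.1], [-0.8, 0.2], [-0.9, -0.8], [-1.0, -1.4], [0.2, -1.3], [-0.1, -1.5], [-1.7, 2.2]]
[0.47636018 0.30278545 0.15485199] [[-0.7, 0.4], [-0.9, -0.8], [-0.2, 0.3], [-0.2, -1.3], [-0.4, 0.3], [-0.0, 0.2], [-1.5, -0.2], [0.4, -0.0], [-0.7, -0.2]]
A [[0.597, 0.473, 0.018], [0.613, 0.368, 0.018]] 0.10628091370253943
B [[0.47, 0.34, 0.018], [0.481, 0.262, 0.018]] 0.07848102093689706
C [[0.379, 0.319, 0.018], [0.33, 0.231, 0.018]] 0.10076881094344113
[ 0.52954975 -0.01066143  0.02003106] [0.47636018 0.30278545 0.15485199]
t 0.1 dr [-0.0008, 0.0005, 1.1552] lin [-382.2, -84.4, 154.4] j [1.31, 0.21, -0.03, 1.32, -0.0, 1.57] F [0.  0.1 0.2] op 85.1 pos [0.1289 0.483  0.4043]
t 0.1 dr [-0.0008, 0.0005, 1.1552] lin [-382.2, -84.3, 224.4] j [1.31, 0.21, -0.03, 1.32, -0.0, 1.57] F [0.  0.1 0.2] op 85.1 pos [0.1289 0.483  0.4043]
[[-0.966  0.258 -0.   ]
 [ 0.258  0.966 -0.001]
 [-0.    -0.001 -1.   ]]
```

View pics/o1.png

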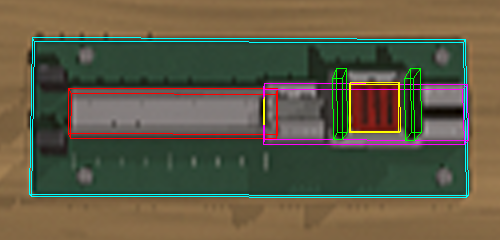

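View pics/o2.png

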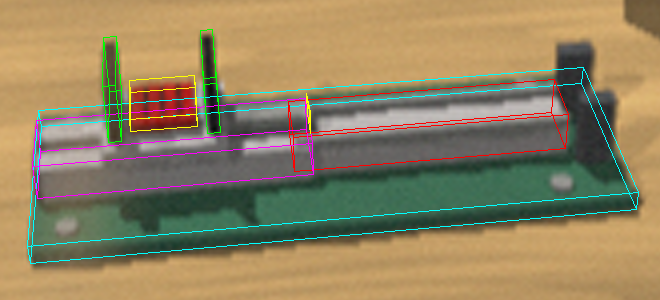

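Request:
{"fn": "send_rows", "kwargs": {
  "motion": [
    {"dr": [-0.0008,0.0005,1.155],"linear": [-382,-84.4,144],"claw": 50},
    {"dr": [-0.0008,0.0005,1.155],"linear": [-382,-84.4,144],"claw": 50},
    {"dr": [-0.0008,0.0005,1.155],"linear": [-382,-84.4,144],"claw": 50},
    {"dr": [-0.0008,0.0005,1.155],"linear": [-382,-84.4,144],"claw": 50},
    {"dr": [-0.0008,0.0005,1.155],"linear": [-382,-84.4,144],"claw": 50}
  ],
  "squeeze": 30
}}

```text
time_s: 0.6
eef_pos: [0.3384, 0.3737, 0.3174]
tcp_rot: [-1.529, -2.744, 0.0]
ft_force: [0.5, 1.2, -0.2]
opening: 0.0502
```

```bash
python3 - <<'E'
from h import *
J,B=pickle.load(open("fit.pkl","rb"))
plan([B[0],B[1],.26],B[2])
E
```

```text
t 0.6 dr [-0.0002, 0.0001, 0.3991] lin [-132.9, 80.0, 57.4] j [0.83, 0.25, -0.2, 1.11, 0.0, 1.85] F [ 0.5  1.2 -0.2] op 50.2 pos [0.3384 0.3737 0.3174]
```

Request:
{"fn": "send_rows", "kwargs": {
  "motion": [
    {"dr": [0,0,0.399],"linear": [-133,80,57.5],"claw": 50},
    {"dr": [0,0,0.399],"linear": [-133,80,57.5],"claw": 50},
    {"dr": [0,0,0.399],"linear": [-133,80,57.5],"claw": 50},
    {"dr": [0,0,0.399],"linear": [-133,80,57.5],"claw": 50},
    {"dr": [0,0,0.399],"linear": [-133,80,57.5],"claw": 50}
  ]
}}

```text
time_s: 1.1
eef_pos: [0.4777, 0.3013, 0.2584]
tcp_rot: [-2.045, -2.384, 0.004]
ft_force: [-1.3, 0.0, -0.7]
opening: 0.0503
```

```bash
python3 - <<'E'
from h import *
J,B=pickle.load(open("fit.pkl","rb"))
plan([B[0],B[1],.18],B[2])
shot("scene","s1.png",(350,170,470,260),5);shot("top","t1.png",(130,190,230,265),6)
E
```

```text
t 1.1 dr [-0.002, 0.0011, -0.0018] lin [1.8, -0.9, 78.4] j [0.56, 0.41, -0.13, 1.03, -0.0, 1.98] F [-1.3  0.  -0.7] op 50.3 pos [0.4777 0.3013 0.2584]
```

View pics/s1.png

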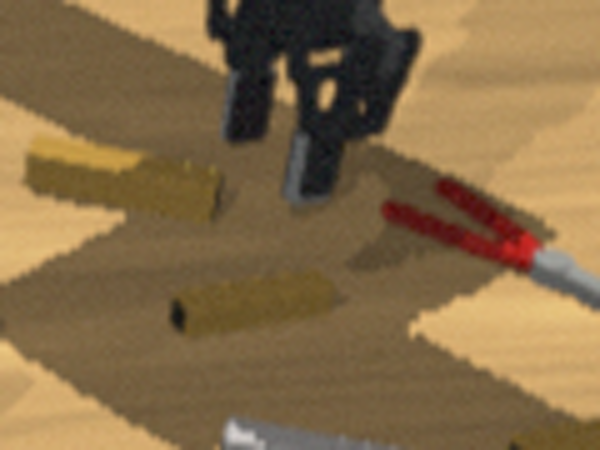

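View pics/t1.png

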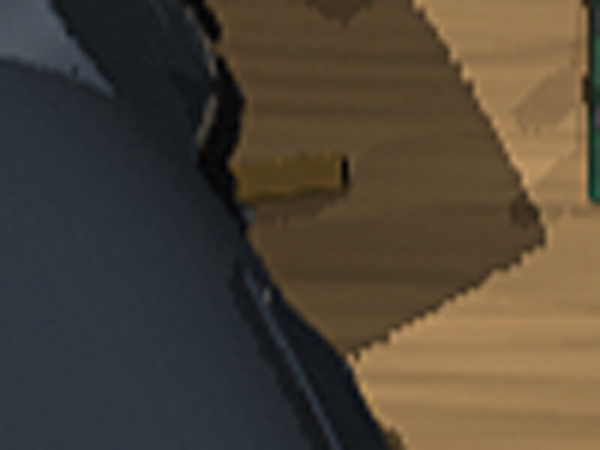

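The fingers (crop ~(245,140) and (310,195)) straddle the small brass tube, which lies at (250,300) below them. I'll go down and grip.

Request:
{"fn": "send_rows", "kwargs": {
  "motion": [
    {"dr": [-0.002,0.001,-0.002],"linear": [1.8,-0.9,40],"claw": 50},
    {"dr": [-0.002,0.001,-0.002],"linear": [1.8,-0.9,70],"claw": 50},
    {"dr": [-0.002,0.001,-0.002],"linear": [1.8,-0.9,78.4],"claw": 50},
    {"dr": [-0.002,0.001,-0.002],"linear": [1.8,-0.9,78.4],"claw": 15},
    {"dr": [-0.002,0.001,-0.002],"linear": [1.8,-0.9,78.4],"claw": 10}
  ]
}}

```text
time_s: 1.7
eef_pos: [0.4749, 0.3052, 0.1831]
tcp_rot: [2.038, 2.39, 0.005]
ft_force: [0.7, 0.3, 0.0]
opening: 0.0214
```

Request:
{"fn": "send_rows", "kwargs": {
  "motion": [
    {"dr": [0,0,0],"linear": [0,0,0],"claw": 10},
    {"dr": [0,0,0],"linear": [0,0,0],"claw": 10},
    {"dr": [0,0,0],"linear": [0,0,0],"claw": 10}
  ]
}}

```text
time_s: 2.0
eef_pos: [0.4751, 0.3054, 0.1838]
tcp_rot: [2.038, 2.39, 0.007]
ft_force: [-0.7, 0.3, -1.1]
opening: 0.0165
```

```bash
python3 - <<'E'
from h import *
shot("scene","s2.png",(350,170,470,260),5);plan(r.get_obs()["eef_pos"],0)
E
```

```text
t 2.05 dr [0.0032, -0.0022, 0.1586] lin [0.0, 0.0, 0.0] j [0.57, 0.48, -0.24, 0.85, 0.0, 1.98] F [ 0.4  0.2 -0.8] op 17.1 pos [0.475  0.3053 0.1836]
```

View pics/s2.png

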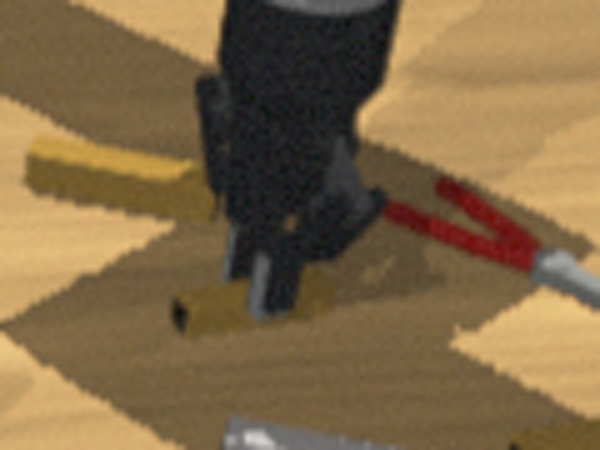

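Gripped: the tube (crop (250,305)) is between the pads at mid-length, opening about 17 mm. Next I'll lift it and carry it over the trough.

```bash
python3 - <<'E'
from h import *
J,B=pickle.load(open("fit.pkl","rb"))
c,s=np.cos(J[2]),np.sin(J[2]);y=.036;p=[J[0]-s*y,J[1]+c*y,.275];print(p)
plan(p,J[2])
E
```

```text
[np.float64(0.5288286848584542), np.float64(0.025331349630893903), 0.275]
t 2.05 dr [0.0032, -0.0022, 0.1386] lin [-284.8, 9.2, -91.9] j [0.57, 0.48, -0.24, 0.85, 0.0, 1.98] F [ 0.4  0.2 -0.8] op 17.1 pos [0.475  0.3053 0.1836]
```

Request:
{"fn": "send_rows", "kwargs": {
  "motion": [
    {"dr": [0,0,0],"linear": [0,0,-30],"claw": 10},
    {"dr": [0,0,0.05],"linear": [-30,1,-70],"claw": 10},
    {"dr": [0.003,-0.002,0.139],"linear": [-75,3,-92],"claw": 10},
    {"dr": [0.003,-0.002,0.139],"linear": [-125,5,-92],"claw": 10},
    {"dr": [0.003,-0.002,0.139],"linear": [-175,7,-92],"claw": 10}
  ]
}}

```text
time_s: 2.55
eef_pos: [0.5095, 0.132, 0.2764]
tcp_rot: [2.198, 2.243, 0.003]
ft_force: [0.8, -0.2, -1.6]
opening: 0.0168
```

```bash
python3 - <<'E'
from h import *
J,B=pickle.load(open("fit.pkl","rb"))
plan([.5288,.0253,.275],J[2])
E
```

```text
t 2.55 dr [0.0022, -0.0006, 0.0003] lin [-107.1, 17.1, 1.3] j [0.25, 0.32, -0.22, 1.03, 0.0, 1.8] F [ 0.8 -0.2 -1.6] op 16.8 pos [0.5095 0.132  0.2764]
```

Request:
{"fn": "send_rows", "kwargs": {
  "motion": [
    {"dr": [0.002,0,0],"linear": [-50,8,10],"claw": 10},
    {"dr": [0.002,0,0],"linear": [-90,14,30],"claw": 10},
    {"dr": [0.002,0,0],"linear": [-107,17,41],"claw": 10},
    {"dr": [0.002,0,0],"linear": [-107,17,41],"claw": 10},
    {"dr": [0.002,0,0],"linear": [-107,17,41],"claw": 10}
  ]
}}

```text
time_s: 3.05
eef_pos: [0.5288, 0.0253, 0.2354]
tcp_rot: [-2.199, -2.242, -0.001]
ft_force: [-0.8, 0.7, -0.6]
opening: 0.0165
```

```bash
python3 - <<'E'
from h import *
J,B=pickle.load(open("fit.pkl","rb"))
plan([.5288,.0253,.2136],J[2])
shot("scene","s3.png",(210,170,360,285),5);shot("top","t3.png",(220,170,345,240),6)
E
```

```text
t 3.05 dr [-0.0001, -0.0009, -0.0007] lin [-0.1, 0.0, 21.8] j [0.05, 0.37, -0.27, 0.94, 0.0, 1.6] F [-0.8  0.7 -0.6] op 16.5 pos [0.5288 0.0253 0.2354]
```

View pics/s3.png

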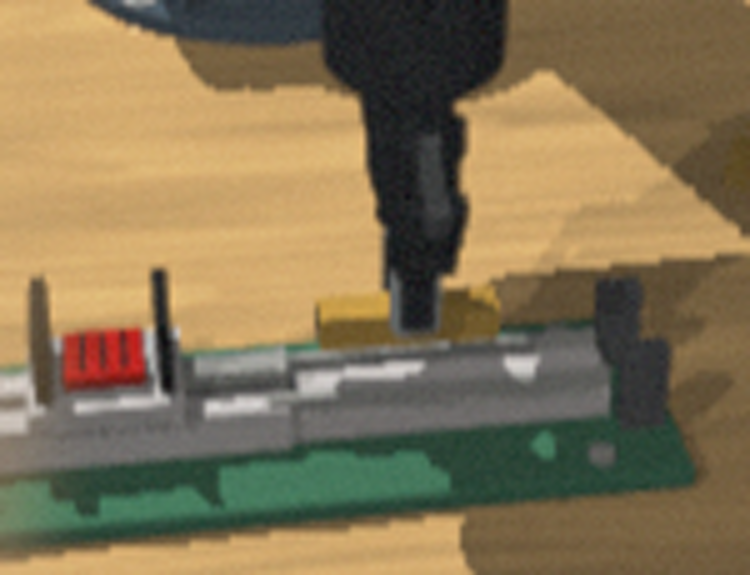

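View pics/t3.png

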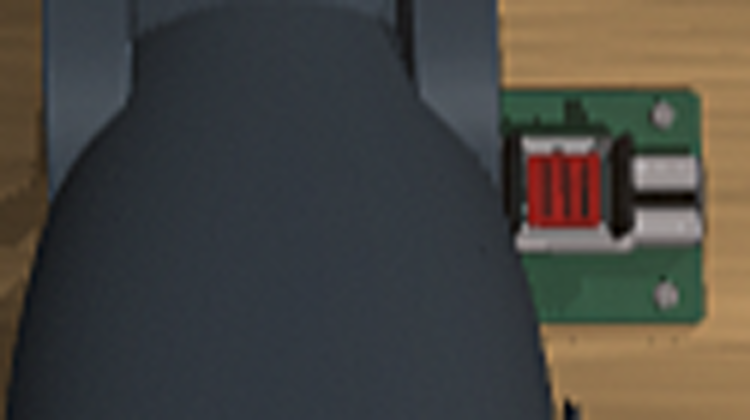

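```bash
cat > ov.py <<'E'
from h import *
import sys
J,B=pickle.load(open("fit.pkl","rb"))
def jw(p,P): 
    c,s=np.cos(p[2]),np.sin(p[2]);P=np.atleast_2d(P)
    return np.c_[p[0]+c*P[:,0]-s*P[:,1],p[1]+s*P[:,0]+c*P[:,1],P[:,2]]
c=capture("scene");x0,y0,x1,y1=240,210,340,270;k=8
im=cv2.resize(c["frame"][y0:y1,x0:x1],None,fx=k,fy=k,interpolation=cv2.INTER_CUBIC);raw=im.copy()
def box(p,X0,X1,Y0,Y1,z0,z1,col):
  V=[(x,y,z) for x in(X0,X1) for y in(Y0,Y1) for z in(z0,z1)]
  q=(proj(c,jw(p,V))+.5-[x0,y0])*k-.5
  for i in range(8):
      for m in(1,2,4):
        if not i&m: cv2.line(im,tuple(map(int,q[i])),tuple(map(int,q[i|m])),col,1)
o=r.get_obs()["eef_pos"];z=o[2]-.1836
cs,sn=np.cos(J[2]),np.sin(J[2]);d=-.003
box((o[0]-sn*d,o[1]+cs*d,J[2]),-.009,.009,-.04,.04,z,z+.018,(0,255,0))
box(J,.012,.017,-.03,.125,.03,.036,(0,0,255));box(J,-.017,-.012,-.03,.125,.03,.036,(255,0,255))
cv2.imwrite("pics/"+sys.argv[1],im);cv2.imwrite("pics/r"+sys.argv[1],raw)
E
python3 ov.py ov3.png
```

```text
(no output)
```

View pics/ov3.png

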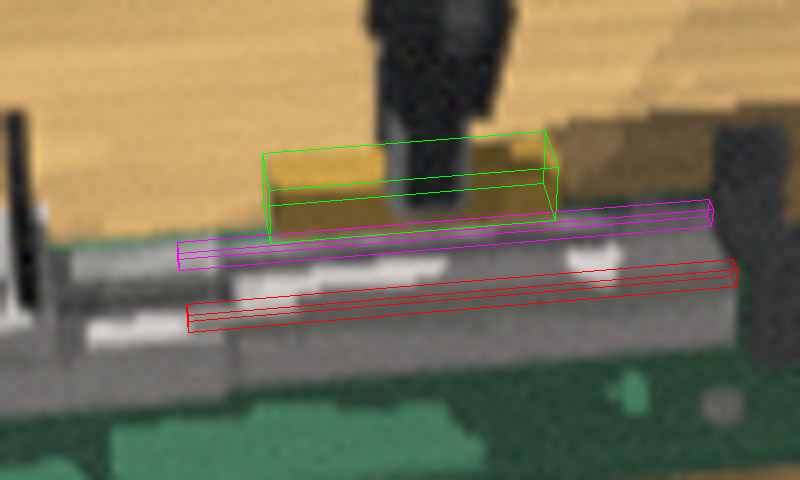

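View pics/rov3.png

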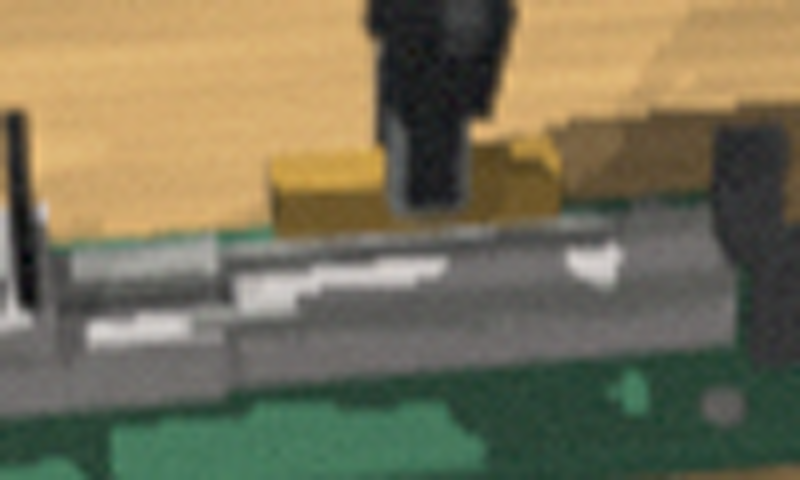

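```bash
python3 - <<'E'
from h import *
a,b=pickle.load(open("c0.pkl","rb"))
k=8
cv2.imwrite("pics/z1.png",cv2.resize(a["frame"][210:270,240:340],None,fx=k,fy=k,interpolation=cv2.INTER_CUBIC))
cv2.imwrite("pics/z2.png",cv2.resize(b["frame"][185:225,225:305],None,fx=10,fy=10,interpolation=cv2.INTER_CUBIC))
E
```

```text
(no output)
```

View pics/z1.png

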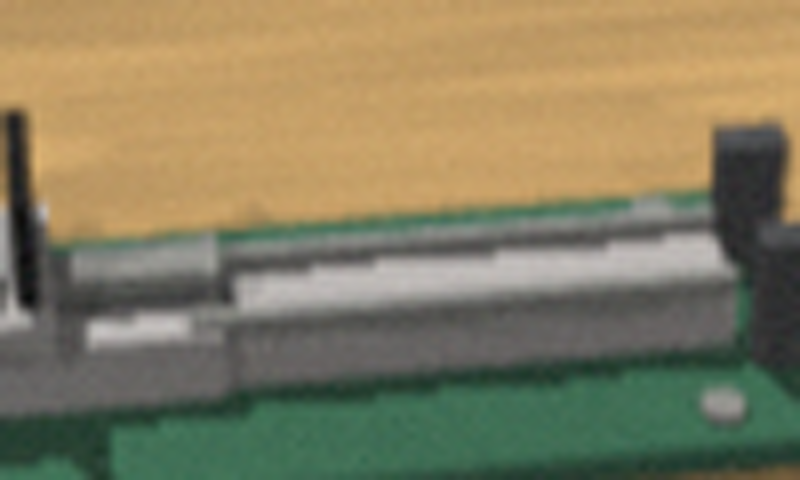

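View pics/z2.png

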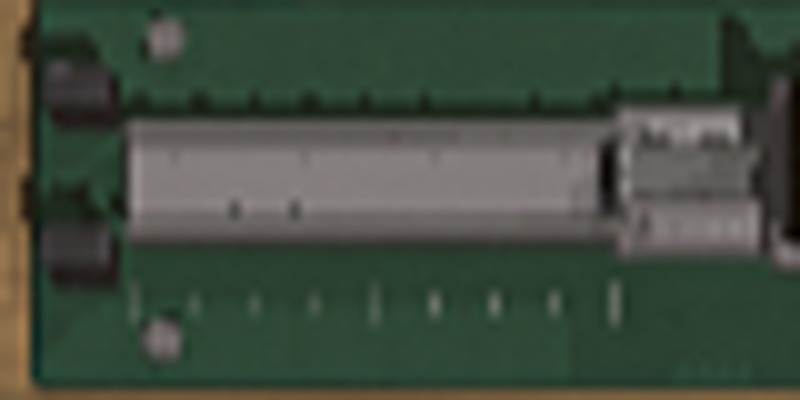

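```bash
python3 - <<'E'
from h import *
a,b=pickle.load(open("c0.pkl","rb"));J,B=pickle.load(open("fit.pkl","rb"))
def jw(p,P): 
    c,s=np.cos(p[2]),np.sin(p[2]);P=np.atleast_2d(P)
    return np.c_[p[0]+c*P[:,0]-s*P[:,1],p[1]+s*P[:,0]+c*P[:,1],P[:,2]]
f=lambda c,P,o,k:((proj(c,jw(J,P))+.5-o)*k-.5).round(0).tolist()
print("scene near outer top",f(a,[(.017,0,.036),(.017,.125,.036)],[240,210],8),"near inner",f(a,[(.012,0,.036),(.012,.125,.036)],[240,210],8),"far inner",f(a,[(-.012,0,.036),(-.012,.125,.036)],[240,210],8),"far outer",f(a,[(-.017,0,.036),(-.017,.11,.036)],[240,210],8))
print("near base",f(a,[(.017,0,.012),(.017,.125,.012)],[240,210],8))
for x,z in((.017,.036),(.012,.036),(.012,.03),(-.012,.03),(-.012,.036),(-.017,.036)): print("top",x,z,f(b,[(x,0,z),(x,.12,z)],[225,185],10))
# sensitivity
print(f(a,[(.018,0,.036)],[240,210],8),f(b,[(.018,0,.036)],[225,185],10))
E
```

```text
scene near outer top [[296.0, 307.0], [738.0, 270.0]] near inner [[294.0, 296.0], [733.0, 259.0]] far inner [[284.0, 245.0], [713.0, 210.0]] far outer [[282.0, 234.0], [659.0, 204.0]]
near base [[297.0, 375.0], [732.0, 337.0]]
top 0.017 0.036 [[544.0, 122.0], [139.0, 121.0]]
top 0.012 0.036 [[544.0, 139.0], [139.0, 138.0]]
top 0.012 0.03 [[544.0, 143.0], [141.0, 141.0]]
top -0.012 0.03 [[544.0, 222.0], [140.0, 221.0]]
top -0.012 0.036 [[544.0, 219.0], [138.0, 218.0]]
top -0.017 0.036 [[544.0, 236.0], [138.0, 234.0]]
[[297.0, 309.0]] [[544.0, 119.0]]
```

Request:
{"fn": "send_rows", "kwargs": {
  "motion": [
    {"dr": [0,-0.001,-0.001],"linear": [0,1,8],"claw": 10},
    {"dr": [0,-0.001,-0.001],"linear": [0,1,14],"claw": 10},
    {"dr": [0,-0.001,-0.001],"linear": [0,1,14],"claw": 10}
  ]
}}

```text
time_s: 3.5
eef_pos: [0.5295, 0.0268, 0.2209]
tcp_rot: [-2.195, -2.247, 0.001]
ft_force: [0.3, -0.1, -0.8]
opening: 0.0168
```

```bash
python3 ov.py ov4.png
```

```text
(no output)
```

View pics/ov4.png

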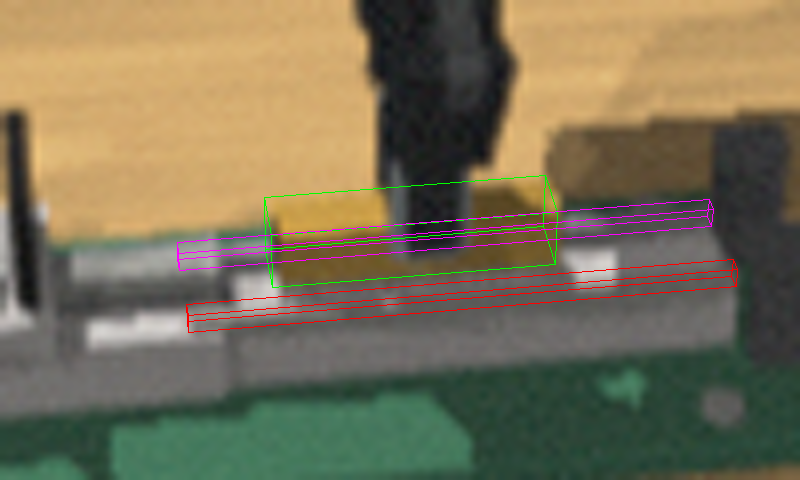

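View pics/rov4.png

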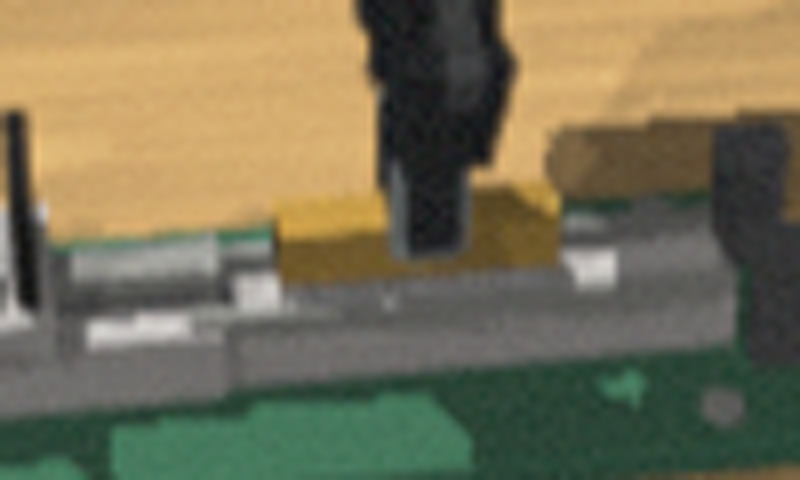

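Request:
{"fn": "send_rows", "kwargs": {
  "motion": [
    {"dr": [0,0,-0.002],"linear": [-4,1.2,0],"claw": 10},
    {"dr": [0,0,-0.002],"linear": [-4,1.2,2],"claw": 10},
    {"dr": [0,0,-0.002],"linear": [-4,1.2,3.5],"claw": 10},
    {"dr": [0,0,-0.002],"linear": [-4,1.2,3.5],"claw": 10}
  ]
}}

```text
time_s: 3.95
eef_pos: [0.5309, 0.0227, 0.2176]
tcp_rot: [-2.194, -2.249, 0.001]
ft_force: [-0.8, -0.3, -0.8]
opening: 0.0173
```

```bash
python3 - <<'E'
from h import *
J,B=pickle.load(open("fit.pkl","rb"))
plan([.5305,.0225,.2136],J[2])
E
```

```text
t 3.95 dr [-0.0003, 0.0002, 0.0048] lin [-0.1, -0.4, 4.0] j [0.04, 0.39, -0.29, 0.9, -0.0, 1.59] F [-0.8 -0.3 -0.8] op 17.3 pos [0.5309 0.0227 0.2176]
```

Request:
{"fn": "send_rows", "kwargs": {
  "motion": [
    {"dr": [0,0,0.005],"linear": [0,0,1],"claw": 10},
    {"dr": [0,0,0.005],"linear": [0,0,2],"claw": 10},
    {"dr": [0,0,0.005],"linear": [0,0,2],"claw": 10}
  ]
}}

```text
time_s: 4.25
eef_pos: [0.5308, 0.0227, 0.2155]
tcp_rot: [-2.199, -2.243, 0.001]
ft_force: [0.4, 0.3, -1.4]
opening: 0.0166
```

Request:
{"fn": "send_rows", "kwargs": {
  "motion": [
    {"dr": [0,0,0],"linear": [0,0,1],"claw": 10},
    {"dr": [0,0,0],"linear": [0,0,1.5],"claw": 10},
    {"dr": [0,0,0],"linear": [0,0,1.5],"claw": 10}
  ]
}}

```text
time_s: 4.55
eef_pos: [0.5308, 0.0227, 0.2139]
tcp_rot: [-2.199, -2.243, 0.001]
ft_force: [0.1, 0.3, -1.0]
opening: 0.017
```

```bash
python3 ov.py ov5.png
```

```text
(no output)
```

View pics/rov5.png

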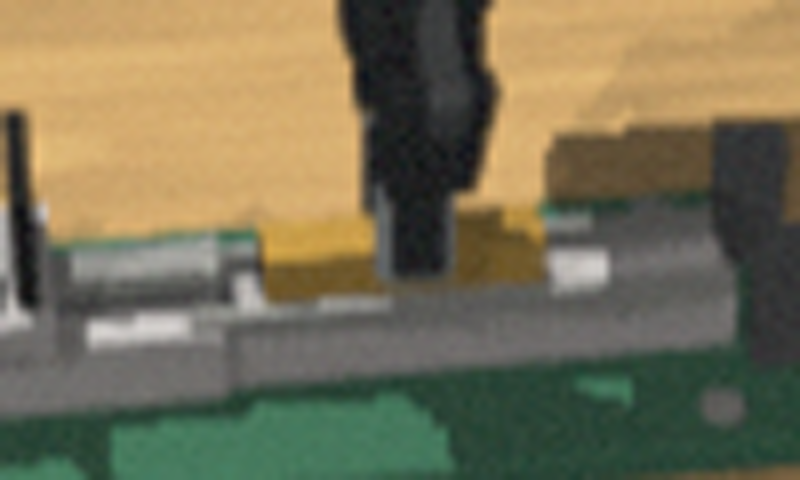

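Request:
{"fn": "send_rows", "kwargs": {
  "motion": [
    {"dr": [0,0,0],"linear": [0,0,0.7],"claw": 10},
    {"dr": [0,0,0],"linear": [0,0,1],"claw": 10},
    {"dr": [0,0,0],"linear": [0,0,1],"claw": 10}
  ]
}}

```text
time_s: 4.9
eef_pos: [0.5308, 0.0227, 0.2135]
tcp_rot: [2.199, 2.243, -0.0]
ft_force: [-3.2, -1.3, 7.5]
opening: 0.0168
```

Request:
{"fn": "send_rows", "kwargs": {
  "motion": [
    {"dr": [0,0,0],"linear": [0,0,0.7],"claw": 10},
    {"dr": [0,0,0],"linear": [0,0,1],"claw": 10},
    {"dr": [0,0,0],"linear": [0,0,1],"claw": 10}
  ]
}}

```text
time_s: 5.2
eef_pos: [0.5308, 0.0227, 0.2134]
tcp_rot: [2.199, 2.243, 0.0]
ft_force: [-7.2, -0.6, 18.4]
opening: 0.0171
```

Request:
{"fn": "send_rows", "kwargs": {
  "motion": [
    {"dr": [0,0,0],"linear": [0,0,-0.8],"claw": 10},
    {"dr": [0,0,0],"linear": [0,0,-0.8],"claw": 35},
    {"dr": [0,0,0],"linear": [0,0,-0.8],"claw": 35},
    {"dr": [0,0,0],"linear": [0,0,-5],"claw": 35},
    {"dr": [0,0,0],"linear": [0,0,-30],"claw": 40}
  ]
}}

```text
time_s: 5.7
eef_pos: [0.5298, 0.0226, 0.2418]
tcp_rot: [-2.198, -2.242, 0.004]
ft_force: [0.6, -0.1, 1.7]
opening: 0.0401
```

```bash
python3 ov.py ov6.png;python3 - <<'E'
from h import *
J,B=pickle.load(open("fit.pkl","rb"))
c,s=np.cos(J[2]),np.sin(J[2]);y=-.094
plan([J[0]-s*y,J[1]+c*y,.28],J[2])
E
```

```text
t 5.75 dr [0.0026, 0.0001, -0.0002] lin [-127.3, -2.3, -33.1] j [0.04, 0.36, -0.25, 0.96, -0.0, 1.59] F [ 3.4 -0.1  6.4] op 39.9 pos [0.5313 0.0227 0.2469]
```

View pics/rov6.png

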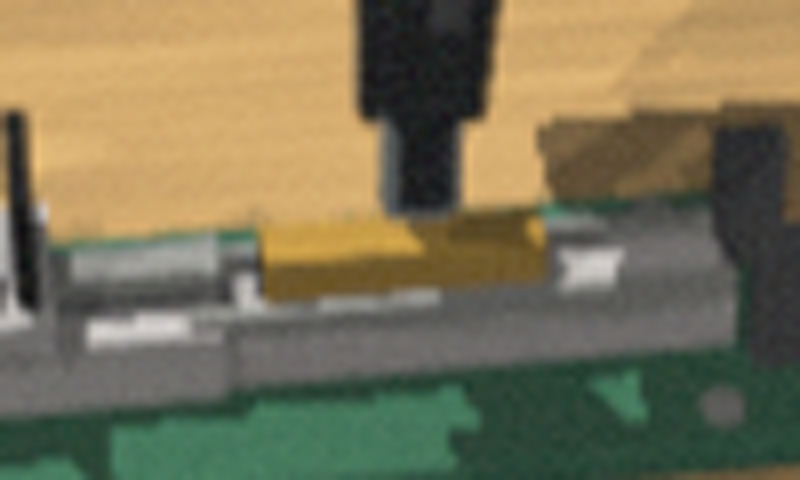

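Request:
{"fn": "send_rows", "kwargs": {
  "motion": [
    {"dr": [0.002,0,0],"linear": [0,0,-30],"claw": 20},
    {"dr": [0.002,0,0],"linear": [-45,-0.5,-30],"claw": 0},
    {"dr": [0.002,0,0],"linear": [-90,-1,-30],"claw": 0},
    {"dr": [0.002,0,0],"linear": [-128,-1,-30],"claw": 0},
    {"dr": [0.002,0,0],"linear": [-128,-1,-30],"claw": 0}
  ]
}}

```text
time_s: 6.25
eef_pos: [0.5327, -0.109, 0.2772]
tcp_rot: [2.203, 2.238, -0.0]
ft_force: [0.1, 1.3, -0.4]
opening: -0.0001
```

```bash
python3 - <<'E'
from h import *
J,B=pickle.load(open("fit.pkl","rb"))
shot("scene","s7.png",(190,190,310,280),6);shot("top","t7.png",(220,170,345,240),6)
c,s=np.cos(J[2]),np.sin(J[2]);y=-.095
plan([J[0]-s*y+.001,J[1]+c*y,.235],J[2])
E
```

```text
t 6.35 dr [0.0007, -0.0, -0.0019] lin [0.3, -0.3, 42.0] j [-0.2, 0.36, -0.17, 1.04, 0.0, 1.36] F [ 0.   0.5 -0.4] op 0.0 pos [ 0.5327 -0.1059  0.277 ]
```

View pics/s7.png

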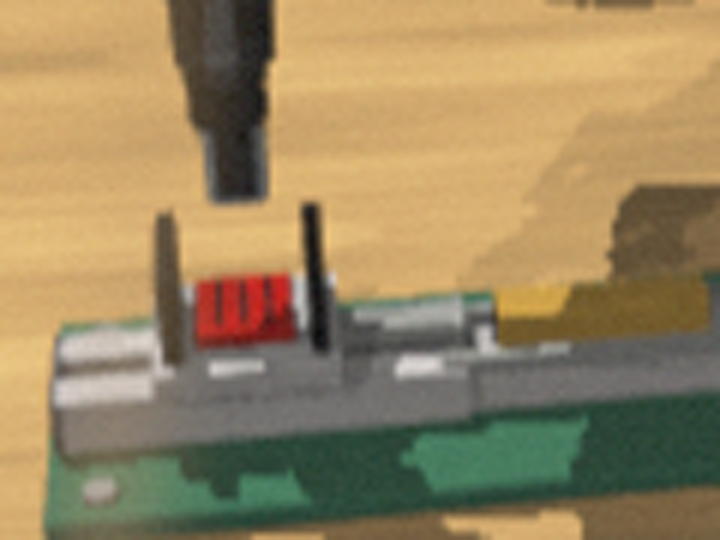

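View pics/t7.png

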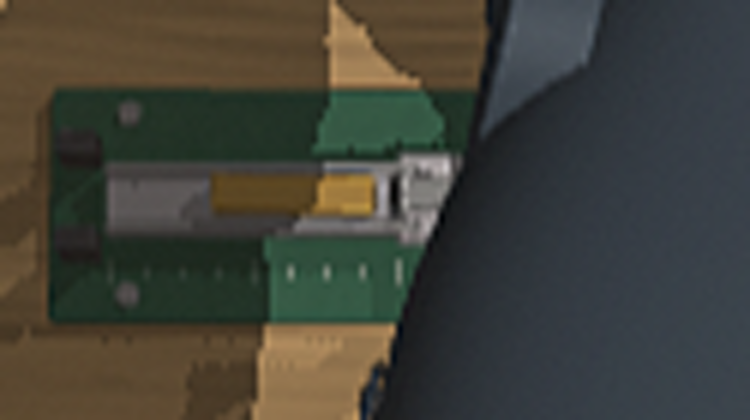

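The brass tube lies in the trough (top crop (213–375, 193)), about 10 mm ahead of the pusher. The closed fingers are over the middle between the black walls (scene crop (238,195); walls at 165 and 312). I'll go down between the walls and touch the front one before pressing.

Request:
{"fn": "send_rows", "kwargs": {
  "motion": [
    {"dr": [0,0,-0.002],"linear": [0,0,25],"claw": 0},
    {"dr": [0,0,-0.002],"linear": [0,0,41],"claw": 0},
    {"dr": [0,0,-0.002],"linear": [3,0,41],"claw": 0},
    {"dr": [0,0,-0.002],"linear": [7,0,41],"claw": 0},
    {"dr": [0,0,-0.002],"linear": [7,0,41],"claw": 0}
  ]
}}

```text
time_s: 6.85
eef_pos: [0.533, -0.098, 0.2371]
tcp_rot: [2.197, 2.244, 0.002]
ft_force: [0.2, -0.3, 0.5]
opening: -0.0
```

```bash
python3 - <<'E'
from h import *
shot("scene","s8.png",(190,190,310,280),6)
plan(r.get_obs()["eef_pos"],.02)
E
```

```text
t 6.9 dr [0.002, 0.0002, 0.0012] lin [0.0, 0.0, 0.0] j [-0.18, 0.39, -0.23, 0.95, 0.0, 1.37] F [0.8 0.  0.4] op 0.1 pos [ 0.533  -0.0983  0.2371]
```

View pics/s8.png

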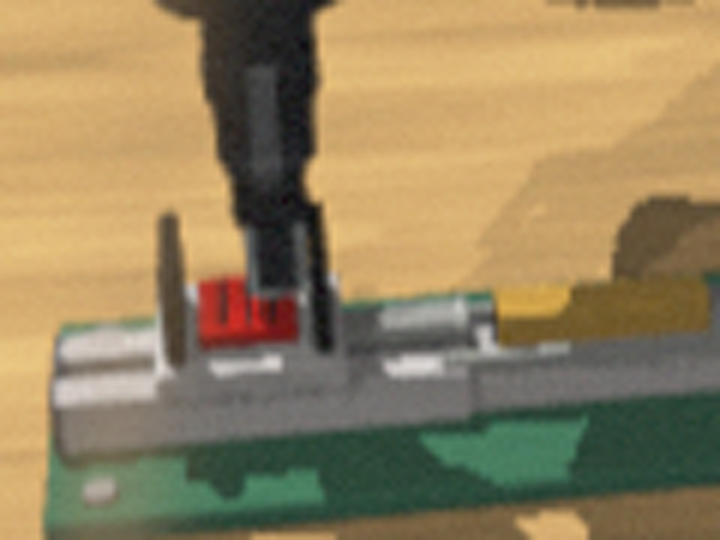

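Request:
{"fn": "send_rows", "kwargs": {
  "motion": [
    {"dr": [0,0,0.001],"linear": [0.7,0,0],"claw": 0},
    {"dr": [0,0,0.001],"linear": [1.2,0,0],"claw": 0}
  ]
}}

```text
time_s: 7.1
eef_pos: [0.5333, -0.0971, 0.2378]
tcp_rot: [2.197, 2.242, 0.003]
ft_force: [-0.2, -3.2, 3.1]
opening: 0.0003
```

Request:
{"fn": "send_rows", "kwargs": {
  "motion": [
    {"dr": [0,0,0.001],"linear": [-0.8,0,3],"claw": 0},
    {"dr": [0,0,0.001],"linear": [-0.8,0,7],"claw": 0},
    {"dr": [0,0,0.001],"linear": [-0.8,0,10],"claw": 0},
    {"dr": [0,0,0.001],"linear": [-0.8,0,12.5],"claw": 0},
    {"dr": [0,0,0.001],"linear": [-0.8,0,12.5],"claw": 0}
  ]
}}

```text
time_s: 7.6
eef_pos: [0.5335, -0.098, 0.2252]
tcp_rot: [2.198, 2.24, 0.003]
ft_force: [1.3, -0.2, 7.6]
opening: 0.0
```

Request:
{"fn": "send_rows", "kwargs": {
  "motion": [
    {"dr": [0,0,0.001],"linear": [1,0,0.6],"claw": 0},
    {"dr": [0,0,0.001],"linear": [4,0,0.6],"claw": 0},
    {"dr": [0,0,0.001],"linear": [7.5,0,0.6],"claw": 0},
    {"dr": [0,0,0.001],"linear": [11,0,0.6],"claw": 0},
    {"dr": [0,0,0.001],"linear": [13.5,0,0.6],"claw": 0}
  ]
}}

```text
time_s: 8.1
eef_pos: [0.5334, -0.0846, 0.2246]
tcp_rot: [2.199, 2.238, 0.003]
ft_force: [-1.5, -1.6, 7.6]
opening: -0.0003
```

```bash
python3 - <<'E'
from h import *
J,B=pickle.load(open("fit.pkl","rb"))
shot("scene","s9.png",(190,190,310,280),6)
plan(r.get_obs()["eef_pos"],J[2])
E
```

```text
t 8.15 dr [0.004, 0.0012, -0.0021] lin [0.0, 0.0, 0.0] j [-0.16, 0.39, -0.26, 0.91, -0.0, 1.4] F [-1.6 -0.5  8.3] op 0.2 pos [ 0.5333 -0.0843  0.2246]
```

View pics/s9.png

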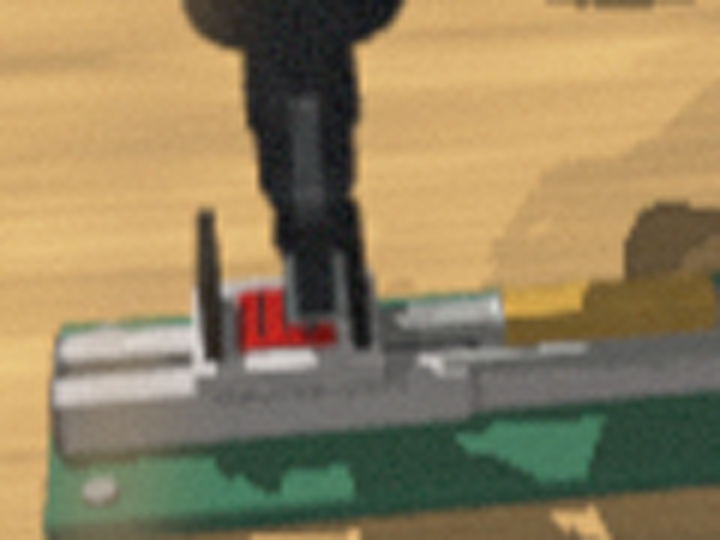

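The carriage slid about 14 mm (front wall from 318 to about 360 px), and the pusher now touches the tube at (503,320). I'll let the tab up here, between notches.

Request:
{"fn": "send_rows", "kwargs": {
  "motion": [
    {"dr": [0.002,0.001,-0.002],"linear": [0,0,-4],"claw": 0},
    {"dr": [0.002,0.001,-0.002],"linear": [0,0,-9],"claw": 0},
    {"dr": [0.002,0.001,-0.002],"linear": [0,0,-12],"claw": 0},
    {"dr": [0.002,0.001,-0.002],"linear": [1,0,-12],"claw": 0},
    {"dr": [0.002,0.001,-0.002],"linear": [2.5,0,-12],"claw": 0}
  ]
}}

```text
time_s: 8.65
eef_pos: [0.5334, -0.0822, 0.2368]
tcp_rot: [2.198, 2.241, 0.001]
ft_force: [0.3, -6.0, 4.4]
opening: -0.0
```

Request:
{"fn": "send_rows", "kwargs": {
  "motion": [
    {"dr": [0,0,0],"linear": [1,0,0],"claw": 0},
    {"dr": [0,0,0],"linear": [2,0,0],"claw": 0},
    {"dr": [0,0,0],"linear": [3,0,0],"claw": 0},
    {"dr": [0,0,0],"linear": [4,0,0],"claw": 0}
  ]
}}

```text
time_s: 9.05
eef_pos: [0.5333, -0.0785, 0.2368]
tcp_rot: [2.198, 2.24, -0.0]
ft_force: [-0.6, -5.9, 3.6]
opening: 0.0001
```

Request:
{"fn": "send_rows", "kwargs": {
  "motion": [
    {"dr": [0,0,0],"linear": [1,0,0],"claw": 0},
    {"dr": [0,0,0],"linear": [2,0,0],"claw": 0},
    {"dr": [0,0,0],"linear": [3,0,0],"claw": 0}
  ]
}}

```text
time_s: 9.35
eef_pos: [0.5332, -0.0759, 0.2368]
tcp_rot: [2.198, 2.238, -0.002]
ft_force: [-1.4, -6.1, 4.5]
opening: 0.0001
```

Request:
{"fn": "send_rows", "kwargs": {
  "motion": [
    {"dr": [0,0,0],"linear": [1,0,0],"claw": 0},
    {"dr": [0,0,0],"linear": [2,0,0],"claw": 0},
    {"dr": [0,0,0],"linear": [3,0,0],"claw": 0}
  ]
}}

```text
time_s: 9.65
eef_pos: [0.5331, -0.0733, 0.2368]
tcp_rot: [2.197, 2.237, -0.003]
ft_force: [-1.0, -5.8, 4.7]
opening: -0.0003
```

Request:
{"fn": "send_rows", "kwargs": {
  "motion": [
    {"dr": [0,0,0],"linear": [1,0,0],"claw": 0},
    {"dr": [0,0,0],"linear": [2,0,0],"claw": 0}
  ]
}}

```text
time_s: 9.85
eef_pos: [0.5331, -0.0717, 0.2369]
tcp_rot: [2.197, 2.236, -0.005]
ft_force: [-1.1, -6.3, 4.5]
opening: -0.0001
```

Request:
{"fn": "send_rows", "kwargs": {
  "motion": [
    {"dr": [0,0,0],"linear": [1,0,0],"claw": 0},
    {"dr": [0,0,0],"linear": [2,0,0],"claw": 0}
  ]
}}

```text
time_s: 10.05
eef_pos: [0.5331, -0.0701, 0.2369]
tcp_rot: [2.197, 2.234, -0.006]
ft_force: [-0.2, -6.5, 3.1]
opening: 0.0002
```

Request:
{"fn": "send_rows", "kwargs": {
  "motion": [
    {"dr": [0,0,0],"linear": [1,0,0],"claw": 0},
    {"dr": [0,0,0],"linear": [2,0,0],"claw": 0}
  ]
}}

```text
time_s: 10.25
eef_pos: [0.533, -0.0685, 0.2369]
tcp_rot: [2.197, 2.233, -0.008]
ft_force: [-0.2, -5.6, 4.7]
opening: 0.0002
```

Request:
{"fn": "send_rows", "kwargs": {
  "motion": [
    {"dr": [0,0,0],"linear": [1,0,0],"claw": 0},
    {"dr": [0,0,0],"linear": [2,0,0],"claw": 0}
  ]
}}

```text
time_s: 10.45
eef_pos: [0.533, -0.0668, 0.2369]
tcp_rot: [2.197, 2.232, -0.009]
ft_force: [-0.9, -5.9, 4.4]
opening: -0.0001
```

Request:
{"fn": "send_rows", "kwargs": {
  "motion": [
    {"dr": [0,0,0],"linear": [1,0,0],"claw": 0},
    {"dr": [0,0,0],"linear": [2,0,0],"claw": 0}
  ]
}}

```text
time_s: 10.65
eef_pos: [0.5329, -0.0652, 0.2369]
tcp_rot: [2.197, 2.23, -0.011]
ft_force: [-0.5, -6.3, 4.3]
opening: 0.0001
```

```bash
python3 - <<'E'
from h import *
J,B=pickle.load(open("fit.pkl","rb"))
shot("scene","s10.png",(190,190,310,280),6)
plan(r.get_obs()["eef_pos"],J[2])
E
```

```text
t 10.7 dr [0.003, 0.0125, -0.0049] lin [0.0, 0.0, 0.0] j [-0.12, 0.38, -0.25, 0.94, -0.01, 1.44] F [-0.6 -5.   3.1] op -0.0 pos [ 0.5329 -0.0651  0.2369]
```

View pics/s10.png

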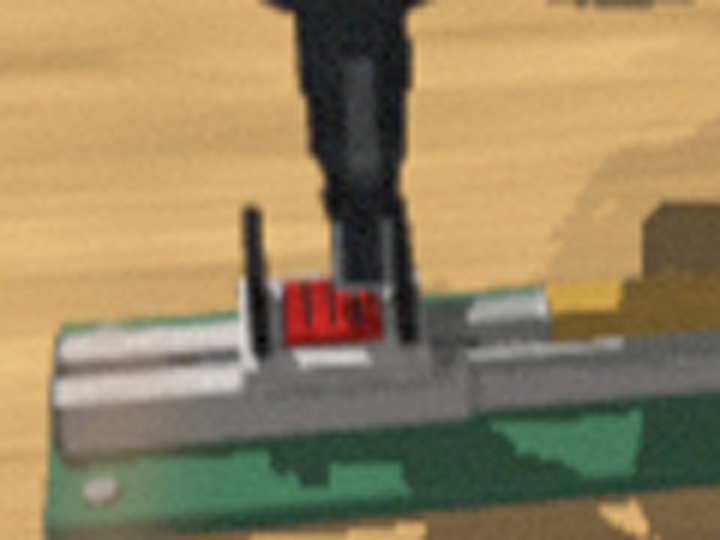

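Request:
{"fn": "send_rows", "kwargs": {
  "motion": [
    {"dr": [0,0,0],"linear": [1,0,0],"claw": 0},
    {"dr": [0,0,0],"linear": [2,0,0],"claw": 0}
  ]
}}

```text
time_s: 10.9
eef_pos: [0.5329, -0.0635, 0.2369]
tcp_rot: [2.197, 2.229, -0.012]
ft_force: [-1.0, -5.9, 4.3]
opening: 0.0001
```

Request:
{"fn": "send_rows", "kwargs": {
  "motion": [
    {"dr": [0,0,0],"linear": [1,0,0],"claw": 0},
    {"dr": [0,0,0],"linear": [2,0,0],"claw": 0}
  ]
}}

```text
time_s: 11.1
eef_pos: [0.5328, -0.0615, 0.2368]
tcp_rot: [2.197, 2.229, -0.012]
ft_force: [-1.0, -2.1, 2.0]
opening: -0.0002
```

Request:
{"fn": "send_rows", "kwargs": {
  "motion": [
    {"dr": [0,0,0],"linear": [0.7,0,0],"claw": 0},
    {"dr": [0,0,0],"linear": [1.2,0,0],"claw": 0}
  ]
}}

```text
time_s: 11.3
eef_pos: [0.5328, -0.0602, 0.2367]
tcp_rot: [2.197, 2.229, -0.012]
ft_force: [1.6, -2.3, 2.2]
opening: 0.0001
```

```bash
python3 - <<'E'
from h import *
J,B=pickle.load(open("fit.pkl","rb"))
shot("scene","s11.png",(190,190,310,280),6)
plan(r.get_obs()["eef_pos"],J[2])
E
```

```text
t 11.35 dr [0.0029, 0.0142, -0.0055] lin [0.0, 0.0, 0.0] j [-0.11, 0.37, -0.25, 0.94, -0.01, 1.45] F [ 0.4 -2.6  2. ] op -0.1 pos [ 0.5328 -0.0602  0.2367]
```

View pics/s11.png

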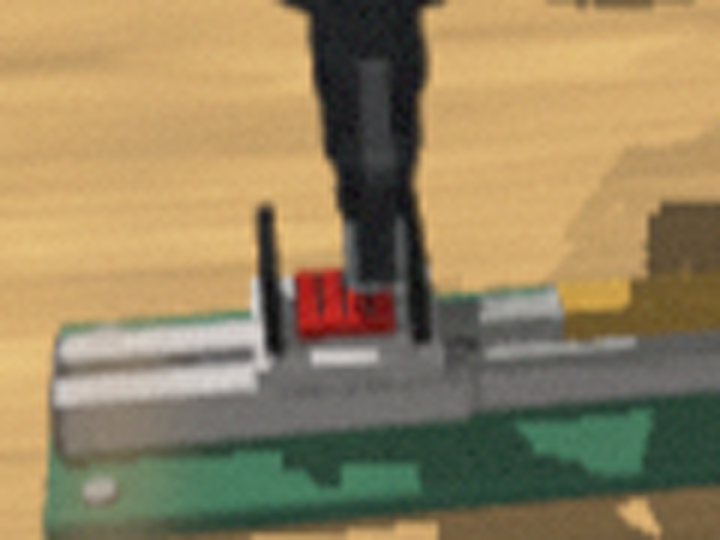

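The red tab has sprung up (its lower edge went from 345 to 335 px) and the pushing force dropped, so it seems to have clicked in. A small push to check the lock.

Request:
{"fn": "send_rows", "kwargs": {
  "motion": [
    {"dr": [0,0,0],"linear": [0.5,0,0],"claw": 0},
    {"dr": [0,0,0],"linear": [1,0,0],"claw": 0}
  ]
}}

```text
time_s: 11.55
eef_pos: [0.5328, -0.0595, 0.2368]
tcp_rot: [2.196, 2.228, -0.014]
ft_force: [-0.6, -9.7, 2.1]
opening: 0.0001
```

Request:
{"fn": "send_rows", "kwargs": {
  "motion": [
    {"dr": [0,0,0],"linear": [-5,0,0],"claw": 0},
    {"dr": [0.003,0.014,-0.005],"linear": [-9,0,-5],"claw": 0},
    {"dr": [0.003,0.014,-0.005],"linear": [-9,0,-40],"claw": 0},
    {"dr": [0.003,0.014,-0.005],"linear": [-9,0,-85],"claw": 0},
    {"dr": [0.003,0.014,-0.005],"linear": [-9,0,-130],"claw": 0}
  ]
}}

```text
time_s: 12.05
eef_pos: [0.532, -0.0666, 0.3685]
tcp_rot: [-2.2, -2.242, 0.001]
ft_force: [1.8, -0.8, 0.7]
opening: 0.0001
```

Request:
{"fn": "send_rows", "kwargs": {
  "motion": [
    {"dr": [0,0,0],"linear": [-50,0,0],"claw": 0},
    {"dr": [0,0,0],"linear": [-100,0,0],"claw": 0},
    {"dr": [0,0,0],"linear": [-150,-30,0],"claw": 0},
    {"dr": [0,0,0],"linear": [-200,-50,0],"claw": 0},
    {"dr": [0,0,0],"linear": [-230,-50,0],"claw": 0}
  ]
}}

```text
time_s: 12.55
eef_pos: [0.4845, -0.2997, 0.3693]
tcp_rot: [-2.2, -2.241, 0.0]
ft_force: [1.4, 0.8, -0.1]
opening: 0.0001
```

```bash
python3 - <<'E'
from h import *
shot("scene","s12.png",(190,190,350,290),5);shot("top","t12.png",(220,170,345,240),6)
plan(r.get_obs()["eef_pos"],0)
E
```

```text
t 12.65 dr [-0.0009, -0.0, 0.0148] lin [0.0, 0.0, 0.0] j [-0.56, 0.37, 0.09, 1.29, -0.0, 1.0] F [ 0.2  0.4 -0.4] op 0.0 pos [ 0.485  -0.3018  0.3686]
```

View pics/s12.png

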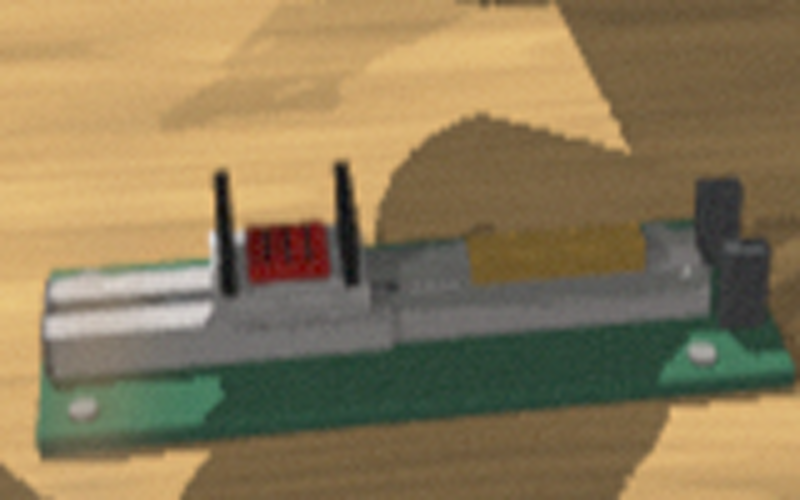

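View pics/t12.png

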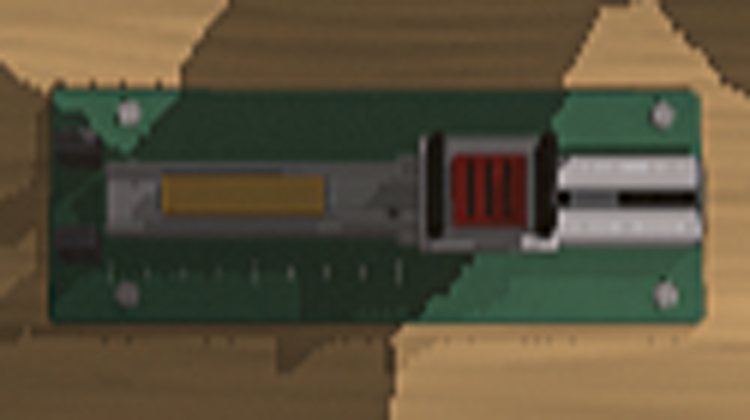

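```bash
python3 - <<'E'
from h import *
a=capture("scene");b=capture("top")
A=cv2.resize(a["frame"][225:265,255:335],None,fx=9,fy=9,interpolation=cv2.INTER_CUBIC)[:280]
Bm=cv2.resize(b["frame"][190:220,240:320],None,fx=9,fy=9,interpolation=cv2.INTER_CUBIC)
cv2.imwrite("pics/c13.png",np.clip(np.vstack([A,Bm]).astype(float)*2,0,255).astype(np.uint8))
E
```

```text
(no output)
```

View pics/c13.png

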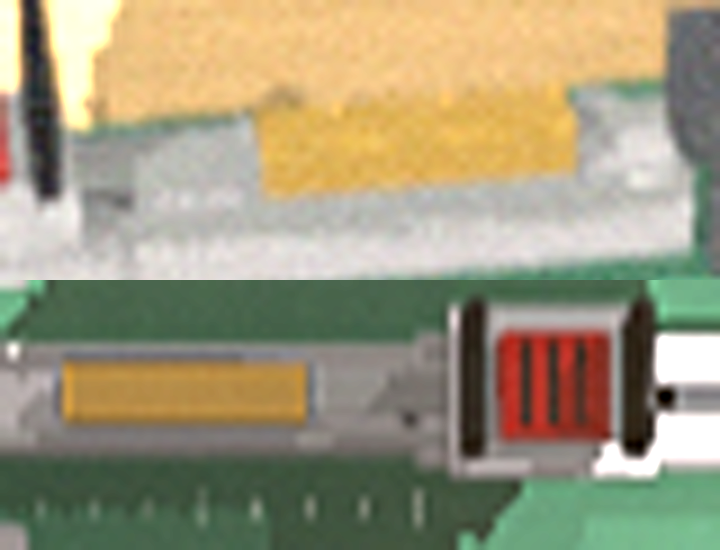

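```bash
python3 -c "
from cell import r
print(r.get_obs()['time_s'],r.job_done())"
```

```text
the job is handed in; nothing more can be done
12.75 None
```

I laid the smallest brass tube (measured about 78 mm, against 101 and 106 mm for the look-alikes) in the trough, about 11 mm ahead of the pusher, and let go. I then pressed the red tab at about 7.6 N, slid the carriage roughly 14 mm and let the tab up. Pushing on brought it to the next notch. I handed the job in at 12.75 s; no verdict was reported.

**Latch:** the pushing force fell from 6 N to 2 N as the tab visibly sprang up. A small extra push then met 9.7 N, so the carriage looks locked. Both views put the travel at about 36–37 mm, which is near the upper end of the expected range for the second notch. I did not measure the tab height directly, only saw that it was up.

**Tube:** the last pictures show it straight and flat in the trough, with its end against the pusher. The arm was clear of everything.

**Disagreement:** the two cameras differed by about 3–4 mm on where the jig sits across the trough. I placed the tube at a compromise position and confirmed the trough floor by contact at the expected height.

**Grey tube, cup and jar:** nothing I did came near them, though I took no separate final picture of them.

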